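Slide a jade blank along the rail into the light box's pocket

TASK

Push the rectangular jade blank across the top of the light box until one of its long sides lies flat against the long steel rail, then keep it against the rail and slide it along into the pocket at the rail's end, fully home: snug against the rail and the end stop, so that it covers the lit window. Use the fingertips and never pick the blank up: it stays flat on the plate all the way. Leave the jade disc, the torch and the spray bottle where they are, and take the hand away at the end.

Things in the scene. Friction and masses are not known exactly. Their poses are not given: they have to be found in the camera images.
- lightbox: Low light box for inspecting sawn jade, fixed: 224 (own x) x 314 (own y) x 36 mm high, light grey with a level, matt dark grey top plate (the deck, 36 mm up) that carries three steel bars 14 mm high: rail, end stop, short guide. Origin: centre of its underside, z up. The rail's side (+x) faces away from the robot within 0.3 rad, the pocket's end is +y (the robot's left).
- rail (a point): Middle of the long rail's inner (-x) face, at deck height, axes as the light box's. The rail is straight, runs along y beside the deck's +x edge, from 142 mm towards -y to 143 mm towards +y of this point; the last 25 mm at +y are covered by the end stop. It lies at (+75, +7.5, +36) mm in the light box's frame.
- corner (a point): Inner corner of the pocket at deck height, where the inner faces of rail and end stop meet, (+75, +125, +36) mm in the light box's frame, same axes; the deck lies towards -x and -y of it. With the blank fully home its origin is 20 mm towards -x and 30 mm towards -y of this point. The lit window (26 x 44 mm, flush) is centred there too.
- guide (a point): -y end of the short guide's inner face (the one that faces the rail) at deck height, same axes: 44 mm towards -x and 32 mm towards -y of the corner. The guide, 12 mm wide, runs parallel to the rail from here to the end stop; its flared mouth bends away from the rail, 11 mm farther to -y. Rail, stop and guide form the pocket, 44 mm wide, 32 mm deep, open to -y.
- blank: The work: a plain rectangular jade plaque with square sides, loose, 40 (own x) x 60 (own y) x 12 mm thick, 65 to 130 g, pale grey-green, flat on the deck in its -y half, clear of the rail, long side within 0.5 rad of the rail's direction. It slides with friction of 0.45 to 0.75. Origin: centre of its underside, z up.
- disc: Bystander: a round jade disc (the core of a bangle), loose, diameter 54 mm, 10 mm thick, of the same stone, lying on the deck's near +y part. Origin: centre of its underside.
- torch: Bystander: a small aluminium torch standing on its tail, diameter 25 to 34 mm, 125 mm high, loose, on the table beside one end of the light box. Origin: centre of its foot.
- bottle: Bystander: a small clear trigger spray bottle, loose, 72 mm in diameter, 133 mm high, standing on the table beside the other end of the light box. Origin: centre of its foot.
Not all that is in view belongs to the job. Leave any blue look-alike of the blank alone.

How it is judged:
On the way:
1. the blank lies with a long side against the rail (gap under 3 mm at its middle, parallel within 0.06 rad), not yet at the pocket (its origin still more than 70 mm short of the end stop) (x of blank in the frame of corner above -0.023 m and y of blank in the frame of corner below -0.07 m and angle between the y axis of blank and the y axis of lightbox, either way round below 0.06 rad), for 0.1 s.
At the end, for the whole second after the job is handed in: The blank lies flat on the deck in the pocket, at rest, within 2.5 mm of the rail and of the end stop and parallel to the rail within 0.06 rad (x of blank in the frame of corner above -0.0225 m and y of blank in the frame of corner above -0.0325 m and z of blank in the frame of corner between -0.002 and 0.002 m and angle between the y axis of blank and the y axis of lightbox, either way round below 0.06 rad and linear speed of blank below 0.01 m/s); the robot touches nothing.
It fails at once if the blank is lifted: its underside is more than 5 mm above the deck, or it is tipped by more than 0.35 rad (z of blank in the frame of corner above 0.005 m or angle between blank's own z axis and vertical above 0.35 rad).
It fails at once if the blank leaves the deck (z of blank in the frame of corner below -0.006 m).
It fails at once if the blank comes to the pocket's end of the deck (origin less than 120 mm from the end stop) away from the rail, by more than 10 mm (y of blank in the frame of corner above -0.12 m and x of blank in the frame of corner below -0.03 m).
It fails at once if a bystander (disc, torch or bottle) is moved by more than 20 mm or knocked over (distance of any of disc, torch, bottle from where it was at the start of the episode above 0.02 m or angle between any of torch, bottle's own z axis and vertical above 0.5 rad).
It also fails if it takes over 58 s, if anything falls off the work surface, if the arm or the gripper's body presses on something with over 40 N, if the wrist force passes 120 N, or if a joint passes its speed limit or range.

ROBOT

A 7-joint arm with a two-finger parallel gripper is mounted at the origin on the work surface. World frame = base frame: x ahead of the robot, y to its left, z up, the work surface at z = 0. Lengths are in m, angles in rad, forces in N, time in s.
With the tool pointing down it reaches from about 0.35 to 0.9 m from the base axis. Payload 8.1 kg.
Tool frame: the origin (TCP) lies on the centre line of the jaws, within the pads' length; the fingertips stand 17 mm ahead of it and the grasp point (between the pads) lies 2 mm behind it; z points along the fingers, y is the direction in which the jaws open and shut (so a half turn about z gives the same grasp; the last joint's range is limited). The gripper opens to 92 mm and grips with 3 to 60 N. Pads are 19 mm wide; open, the fingers measure 130 mm over their backs; the gripper's body (75 mm by 190 mm) begins 47 mm behind the grasp point.
Start: joints at [-1.252, 0.434, 0.025, 1.573, -0.012, 1.134, -0.075], TCP at [0.256, 0.57, 0.244] pointing down, gripper open.
Joint ranges: [-2.62, 2.62], [-0.44, 2.09], [-1.27, 1.32], [0.08, 2.57], [-1.32, 4.46], [0.12, 2], [-2.74, 2.74]. Speed limits (rad/s): [2.22, 2.22, 3.01, 3.01, 3.14, 3.14, 3.14].

INTERFACE

Orientations are given as a rotation vector (axis times angle).
In Python, from cell import arm, imaging, job gives the robot as it stands.
- The arm moves only by the tool jog_arm, never from a script. Its argument "moves" is a list of rows, each an object with "fingers": the closure, from -1 (fully open) to 1 (shut); "xyz": the shift along the tool's x, y, z in cm, a list of three; "angular": the turn, a rotation vector about the tool's x, y, z in rad, a list of three. In form: [{"fingers": fingers, "xyz": [dx, dy, dz], "angular": [ax, ay, az]}, ...]. A call has 1 to 12 rows; each row is the pose to reach, as a shift and turn from the pose commanded when the call began, along the tool's axes at that moment; what a row does not reach only later rows make up. A row lasts 1/8 s, in which the tool goes at most 62.5 mm and 10.7 degrees, less where a joint would pass 70% of its speed; a pose out of reach is approached as far as the arm can. A call with a gripper value outside its range is refused whole. The fingers move at their own pace and stop on an object; "grip_force" is the grip in N (left out, the last holds). Time passes only in rows, so rows that repeat a pose let the fingers close. It gives the time, the measured TCP pose, the force and the opening at its end, in the units of the state.
- arm.observe(): the state, without advancing time (a new reading comes with each control period).
- imaging.get_image(name): name is "scene" or "top" or "wrist"; returns the picture (420x560x3 uint8, red, green, blue); there is no depth.
- imaging.camera_params(name): a dict with "fx", "fy", "cx", "cy" (pixels), "rvec" (rotation vector, rad) and "tvec" (3), from world to camera coordinates, as OpenCV has them; the wrist camera has in their place "hand_eye" (4x4, takes a point from camera to tool coordinates, whose origin is the TCP and whose axes are the flange's). Camera axes: x right, y down, z forward; pixel columns grow to the right and rows downward; lengths in m; the calibration is good to about 2 mm. A picture is of the moment at which its call begins: read the wrist's pose just before it. camera_params takes no time and is no camera call.
- job.sign_off(): hands the job in, once; it reports no verdict.
The state is a dict: "clock": time; "joints": joint angles; "dq": joint speeds; "joint_efforts": joint torques, N m; "position": TCP position; "ee_rot": TCP orientation; "force": force on the tool from outside, world axes, zero at the start; "ft_torque": the same for the moment, N m; "width": opening from 0.0 (shut) to 1.0 (fully open).
Only numpy, scipy, OpenCV 4.12 (cv2) and the standard library are available. Lean on these libraries where they do the work, as an engineer would, in place of code of your own. Each camera call takes 0.05 s, during which the arm holds its last target. There are 200 camera calls.

## Working session

There is one attempt and no reset: what is moved stays moved. The work goes in short steps, Python scripts to look and compute and a tool call to move; the robot and the scene stay as the last step left them, time stands still between calls to the robot, and variables do not carry over. Pictures are saved under pics/ and viewed, about 8 in all and at most 12, crops included, and the job is handed in when it is done.

Besides the shell and the picture viewer there is one more tool, called after "Call:" as name(argument=value, ...) on one line, values as JSON. jog_arm: Moves the arm, as the interface text tells. Its arguments: {"type":"object","properties":{"moves":{"type":"array"},"grip_force":{"type":"number"}},"required":["moves"]}

```bash
mkdir -p pics; ls; python3 - <<'E'
from cell import arm, imaging
import cv2
s=arm.observe(); print({k:s[k] for k in('clock','position','ee_rot','force','width')})
for n in('top','scene'):
    im=imaging.get_image(n); cv2.imwrite(f'pics/{n}0.png',im[:,:,::-1]); print(n,imaging.camera_params(n))
print(imaging.camera_params('wrist'))
E
```

```text
pics
{'clock': 0.0, 'position': array([0.25571657, 0.5697589 , 0.24294007]), 'ee_rot': array([-6.57734066e-01, -3.07174933e+00,  2.46376670e-03]), 'force': array([-0.11738455,  0.49659097, -0.54540177]), 'width': 0.9983229955246005}
top {'fx': 437.00374218103366, 'fy': 437.00374218103366, 'cx': 284.86428039994075, 'cy': 207.77011112972508, 'rvec': array([ 2.2056935 , -2.16702671,  0.05453936]), 'tvec': array([0.02837812, 0.53134099, 0.95507226])}
scene {'fx': 467.7120718532248, 'fy': 467.7120718532248, 'cx': 270.28748561311403, 'cy': 211.991761703321, 'rvec': array([ 1.96281576,  1.26551434, -0.56322548]), 'tvec': array([-0.25381871, -0.2206928 ,  1.35695708])}
{'fx': 369.93778934126084, 'fy': 369.93778934126084, 'cx': 279.1564726368226, 'cy': 211.3750021475903, 'hand_eye': array([[ 1.09704056e-03, -9.61230399e-01, -2.75744296e-01,
         7.45979296e-02],
       [ 9.99999397e-01,  1.03971716e-03,  3.54067718e-04,
        -9.55846141e-05],
       [-5.36445768e-05, -2.75744518e-01,  9.61230960e-01,
        -1.40483854e-01],
       [ 0.00000000e+00,  0.00000000e+00,  0.00000000e+00,
         1.00000000e+00]])}
```

View pics/top0.png

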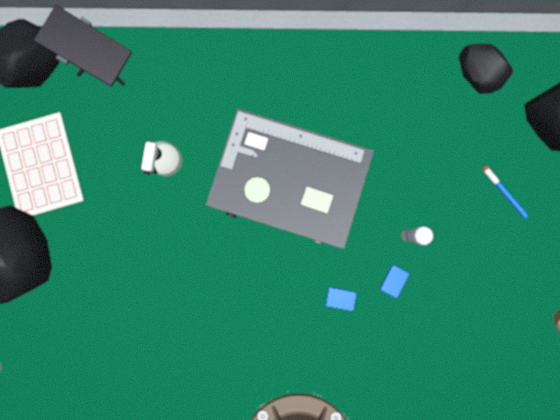

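View pics/scene0.png

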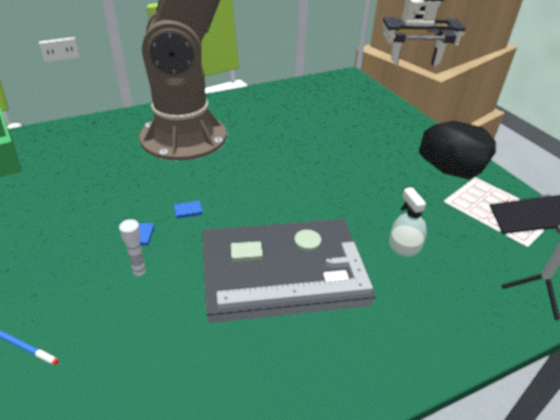

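Top view: the pale-green rectangle at (317,200) is the blank. The round one at (257,190) is the disc, and the blue plates at (341,299) and (396,281) are look-alikes on the table. The rail runs from (240,115) to (365,158), the lit window is at (256,141), the bottle at (165,158) and the torch at (420,236). Next I measure these.

```bash
cat > h.py <<'E'
import numpy as np, cv2
from cell import arm, imaging
def cam(name, s=None):
    p=imaging.camera_params(name); K=(p['fx'],p['fy'],p['cx'],p['cy'])
    if name=='wrist':
        R=cv2.Rodrigues(np.array(s['ee_rot']))[0]; H=np.array(p['hand_eye'])
        return K,R@H[:3,:3],R@H[:3,3]+s['position']
    R=cv2.Rodrigues(p['rvec'])[0]; return K,R.T,-R.T@p['tvec']
def ray(c,uv,z):
    K,R,o=c; uv=np.atleast_2d(uv).astype(float)
    d=np.c_[(uv[:,0]-K[2])/K[0],(uv[:,1]-K[3])/K[1],np.ones(len(uv))]@R.T
    return (o+d*((z-o[2])/d[:,2])[:,None])[:,:2]
def proj(c,P):
    K,R,o=c; q=(np.atleast_2d(P)-o)@R
    return np.c_[q[:,0]/q[:,2]*K[0]+K[2],q[:,1]/q[:,2]*K[1]+K[3]]
def blobs(m,amin):
    return [c for c in cv2.findContours(m.astype(np.uint8),cv2.RETR_EXTERNAL,cv2.CHAIN_APPROX_NONE)[0] if cv2.contourArea(c)>amin]
def green(im):
    h=cv2.cvtColor(im,cv2.COLOR_RGB2HSV); return (h[...,0]>30)&(h[...,0]<75)&(h[...,1]>15)&(h[...,1]<110)&(h[...,2]>130)
def rect(c,cnt,z):
    (p,sz,a)=cv2.minAreaRect((ray(c,cnt[:,0],z)*1000).astype(np.float32)); 
    if sz[0]>sz[1]: a+=90   # now a+90 = long dir
    return np.array(p)/1000,sorted(sz),a+90  # long side direction, deg from world x
E
python3 - <<'E'
from h import *
im=cv2.imread('pics/top0.png')[:,:,::-1].copy(); c=cam('top'); print(c[2])
for k in blobs(green(im),80): print('green',k[:,0].mean(0),rect(c,k,.048))
h=cv2.cvtColor(im,cv2.COLOR_RGB2HSV)
m=((h[...,1]<60)); m[:90]=0; m[270:]=0; m[:,:195]=0; m[:,385:]=0
k=max(blobs(cv2.morphologyEx(m.astype(np.uint8),cv2.MORPH_CLOSE,np.ones((5,5))),1000),key=cv2.contourArea)
print('box',rect(c,k,.036))
print('corners by hand',ray(c,[(238,110),(373,150),(345,247),(207,206)],.036)); 
print('torch,bottle',ray(c,[(408,236),(165,158)],[0][0]), ray(c,[(424,236),(165,158)],.125))
print('window',ray(c,(256,141),.036))
E
```

```text
[0.47300711 0.02782509 0.98528251]
green [316.84090909 199.63636364] (array([ 0.54759088, -0.03010695]), [44.30363845825195, 63.85435104370117], 252.32391357421875)
green [256.83783784 189.47297297] (array([0.56625049, 0.0981871 ]), [56.06965255737305, 56.34610366821289], 181.34883952140808)
box (array([0.59317126, 0.02923106]), [229.93496704101562, 314.07421875], 253.4894027709961)
corners by hand [[ 0.74398047  0.14490915]
 [ 0.65961331 -0.15310735]
 [ 0.44687929 -0.09395338]
 [ 0.53047386  0.20738477]]
torch,bottle [[ 0.47306189 -0.23952477]
 [ 0.64061156  0.31323862]] [[ 0.47361775 -0.2368645 ]
 [ 0.61934805  0.27702901]]
window [[0.67543268 0.10363019]]
```

Call:
jog_arm(moves=[{"fingers": 1, "xyz": [-5.2, -3.6, 0], "angular": [0, 0, 0]}, {"fingers": 1, "xyz": [-10.4, -7.2, 0], "angular": [0, 0, -0.03]}, {"fingers": 1, "xyz": [-15.6, -10.8, 0], "angular": [0, 0, -0.06]}, {"fingers": 1, "xyz": [-20.8, -14.4, 0], "angular": [0, 0, -0.09]}, {"fingers": 1, "xyz": [-26, -18, 0], "angular": [0, 0, -0.13]}, {"fingers": 1, "xyz": [-31.2, -21.6, 0], "angular": [0, 0, -0.13]}, {"fingers": 1, "xyz": [-36.4, -25.2, 0], "angular": [0, 0, -0.13]}, {"fingers": 1, "xyz": [-41.6, -28.8, 0], "angular": [0, 0, -0.13]}, {"fingers": 1, "xyz": [-46.8, -32.4, 0], "angular": [0, 0, -0.13]}, {"fingers": 1, "xyz": [-51.7, -36, 0], "angular": [0, 0, -0.13]}, {"fingers": 1, "xyz": [-51.7, -36, 0], "angular": [0, 0, -0.13]}, {"fingers": 1, "xyz": [-51.7, -36, 0], "angular": [0, 0, -0.13]}], grip_force=20)

```text
clock: 1.6
position: [0.5798, 0.0302, 0.2432]
ee_rot: [-0.458, -3.107, -0.0]
force: [0.9, 0.2, -0.4]
width: 0.002
```

```bash
python3 - <<'E'
from h import *
s=arm.observe(); print(s['clock'],s['position'],s['ee_rot'],s['force'],s['width'],s['dq'].round(3))
im=imaging.get_image('wrist'); cv2.imwrite('pics/w1.png',im[:,:,::-1]); c=cam('wrist',s); np.save('s1.npy',np.r_[s['position'],s['ee_rot']])
for k in blobs(green(im),200): print('green',k[:,0].mean(0),rect(c,k,.048))
E
```

```text
1.6 [0.57980975 0.03019882 0.24321179] [-4.57997156e-01 -3.10685748e+00 -2.15313752e-04] [ 0.89719399  0.22828763 -0.42834196] 0.00211129256332347 [-0.03  -0.013 -0.027  0.011 -0.003 -0.001 -0.006]
green [206.13953488 173.12093023] (array([ 0.54660437, -0.03003273]), [41.466102600097656, 61.060516357421875], 251.92101287841797)
green [347.69005848 152.78362573] (array([0.56627679, 0.09913322]), [53.95817947387695, 54.34955596923828], 253.29196166992188)
green [543.32919255 156.32298137] (array([0.62180579, 0.26796143]), [27.577342987060547, 60.98533630371094], 175.02671813964844)
```

View pics/w1.png

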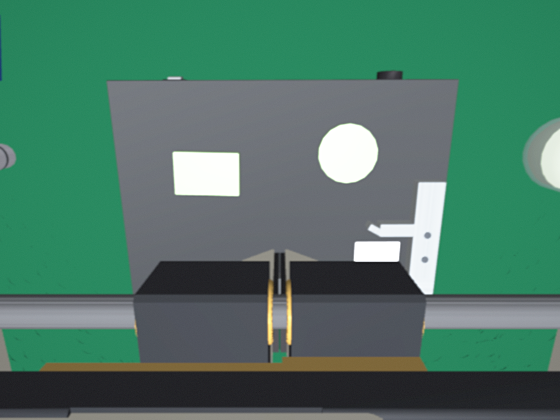

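The wrist view has its top towards the robot. It shows the blank at (206,173), the disc at (348,153), the window at (377,251), the end stop at (428,235) and the deck's near edge at row 80. I'll fit the box pose from these.

```bash
python3 - <<'E'
from h import *
q=np.load('s1.npy'); s=dict(position=q[:3],ee_rot=q[3:]); c=cam('wrist',s)
im=cv2.imread('pics/w1.png')[:,:,::-1].copy(); h=cv2.cvtColor(im,cv2.COLOR_RGB2HSV); S=h[...,1].astype(float)
near=[]
for u in range(200,370,5):
    r=S[60:110,u]; near.append((u,60+np.argmax(r<128)))
lft=[];rgt=[]
for v in range(95,250,5):
    lft.append((90+np.argmax(S[v,90:170]<128)-.5,v)); r=S[v,420:480]; rgt.append((420+np.argmax(r>128)-.5,v))
def fit(pts):
    P=ray(c,pts,.036).astype(np.float32); l=cv2.fitLine(P,cv2.DIST_HUBER,0,.001,.001).ravel(); return l
n=np.array([fit(near),fit(lft),fit(rgt)])
for l in n: print(l, np.degrees(np.arctan2(l[1],l[0])))
d=n[0,:2]*np.sign(n[0,1]); yaw=np.arctan2(d[1],d[0])-np.pi/2
ex=np.array([np.cos(yaw),np.sin(yaw)]); ey=np.array([-ex[1],ex[0]])
x0=n[0,2:]@ex+.112; yl=n[1,2:]@ey; yr=n[2,2:]@ey; y0=(yl+yr)/2
print('yaw',yaw,'width',yr-yl,'origin',x0*ex+y0*ey)
O=x0*ex+y0*ey; C=O+.075*ex+.125*ey; print('corner from edges',C)
w=(im.min(2)>235); w[:235]=0; w[:,:350]=0; w[270:]=0; w[:,405:]=0
k=max(blobs(w,100),key=cv2.contourArea); R=rect(c,k,.036); print('window',R,'corner->',R[0]+.02*ex+.03*ey, 'window in corner frame',(R[0]-C)@ex,(R[0]-C)@ey)
for k in blobs(green(im),500)[:3]:
    p,sz,a=rect(c,k,.048); print((p-C)@ex,(p-C)@ey,sz,'angle rel',(a-90-np.degrees(yaw)+90)%180-90)
# stop inner face row profile
for v in (200,290): print(v,[int(x) for x in im[v,405:450].mean(1)])
E
```

```text
[0.2799713  0.9600084  0.4845756  0.04938909] 73.74151
[ 0.9589015  -0.28373915  0.5217241  -0.11304219] -16.483494
[ 0.9613208  -0.27543113  0.6252271   0.18380241] -15.987706
yaw -0.28376424 width 0.3139512 origin [0.59529966 0.0290155 ]
corner from edges [0.7022967  0.12801869]
window (array([0.67172473, 0.10504494]), [19.476579666137695, 45.083797454833984], 253.2920379638672) corner-> [0.69932404 0.12824576] window in corner frame -0.022917328598184388 -0.030614264915934344
-0.10521604999892241 -0.19532007193252926 [41.466102600097656, 61.060516357421875] angle rel -1.8204956
-0.12249312201786794 -0.06581195792736858 [53.95817947387695, 54.34955596923828] angle rel -0.44952393
-0.11645188078537445 0.11181105630239407 [27.577342987060547, 60.98533630371094] angle rel -78.71478
200 [110, 110, 109, 110, 110, 109, 109, 109, 110, 105, 117, 171, 234, 247, 246, 243, 243, 244, 245, 245, 245, 244, 244, 243, 243, 244, 244, 243, 242, 243, 243, 244, 244, 245, 245, 246, 246, 245, 226, 153, 97, 89, 92, 91, 95]
290 [35, 36, 36, 37, 35, 38, 35, 35, 37, 35, 36, 34, 33, 30, 38, 91, 183, 243, 249, 246, 244, 244, 243, 244, 244, 244, 246, 229, 155, 98, 89, 91, 91, 93, 91, 92, 91, 93, 92, 92, 92, 91, 93, 92, 92]
```

Call:
jog_arm(moves=[{"fingers": 1, "xyz": [3, -3.4, 4], "angular": [0, 0, -0.009]}, {"fingers": 1, "xyz": [5.9, -6.7, 8], "angular": [0, 0, -0.009]}, {"fingers": 1, "xyz": [5.9, -6.7, 12], "angular": [0, 0, -0.009]}, {"fingers": 1, "xyz": [5.9, -6.7, 15], "angular": [0, 0, -0.009]}, {"fingers": 1, "xyz": [5.9, -6.7, 17], "angular": [0, 0, -0.009]}, {"fingers": 1, "xyz": [5.9, -6.7, 18.6], "angular": [0, 0, -0.009]}, {"fingers": 1, "xyz": [5.9, -6.7, 18.6], "angular": [0, 0, -0.009]}, {"fingers": 1, "xyz": [5.9, -6.7, 18.6], "angular": [0, 0, -0.009]}])

```text
clock: 2.65
position: [0.5048, -0.0166, 0.0584]
ee_rot: [0.442, 3.109, 0.001]
force: [0.4, 1.0, -0.5]
width: 0.006
```

```bash
cat >> h.py <<'E'
C=np.array([.7023,.1280]); yaw=-.2838; ex=np.array([np.cos(yaw),np.sin(yaw)]); ey=np.array([-ex[1],ex[0]])
def cf(p): p=np.array(p)[:2]-C; return (p@ex*1000).round(1),(p@ey*1000).round(1)
def tool(s): 
    R=cv2.Rodrigues(np.array(s['ee_rot']))[0]; return 'tcp(corner mm)',cf(s['position']),'z',s['position'][2].round(4),'yawerr',round(np.arctan2(-R[0,1],R[1,1])-yaw,4),'F',np.round(s['force'],1),'t',s['clock']
def look(name,out):
    s=arm.observe(); im=imaging.get_image(name); cv2.imwrite(f'pics/{out}.png',im[:,:,::-1]); c=cam(name,s); print(*tool(s))
    for k in blobs(green(im),60):
        p,sz,a=rect(c,k,.048); print('green px',k[:,0].mean(0).round(),'mm',cf(p),np.round(sz),'rel',round((a-np.degrees(yaw))%180-90,1))
E
sed -i "s/%180-90,1))/)%180,1))/;s/round((a-np.degrees(yaw))/round((a-np.degrees(yaw)/" h.py
python3 -c "
from h import *
look('wrist','w2');look('top','t2')"
```

```text
tcp(corner mm) (np.float64(-149.1), np.float64(-194.2)) z 0.0584 yawerr 0.0016 F [ 0.4  1.  -0.5] t 2.65
green px [524. 355.] mm (np.float64(-112.2), np.float64(-81.1)) [24. 35.] rel 90.1
green px [532. 286.] mm (np.float64(-147.9), np.float64(-81.8)) [12. 29.] rel 90.1
tcp(corner mm) (np.float64(-148.9), np.float64(-194.3)) z 0.0585 yawerr 0.0013 F [-1.1 -0.1  0.8] t 2.7
green px [257. 190.] mm (np.float64(-121.3), np.float64(-66.4)) [54. 56.] rel 107.3
```

Call:
jog_arm(moves=[{"fingers": 1, "xyz": [-0.8, 0, 0], "angular": [0, 0, 0]}, {"fingers": 1, "xyz": [-1.5, 0, 0], "angular": [0, 0, 0]}, {"fingers": 1, "xyz": [-2.2, 0, 0], "angular": [0, 0, 0]}, {"fingers": 1, "xyz": [-2.9, 0, 0], "angular": [0, 0, 0]}, {"fingers": 1, "xyz": [-3.7, 0, 0], "angular": [0, 0, 0]}, {"fingers": 1, "xyz": [-4.5, 0, 0], "angular": [0, 0, 0]}, {"fingers": 1, "xyz": [-5.3, 0, 0], "angular": [0, 0, 0]}, {"fingers": 1, "xyz": [-6.1, 0, 0], "angular": [0, 0, 0]}, {"fingers": 1, "xyz": [-6.9, 0, 0], "angular": [0, 0, 0]}, {"fingers": 1, "xyz": [-7.7, 0, 0], "angular": [0, 0, 0]}, {"fingers": 1, "xyz": [-8.3, 0, 0], "angular": [0, 0, 0]}, {"fingers": 1, "xyz": [-8.3, 0, 0], "angular": [0, 0, 0]}])

```text
clock: 4.25
position: [0.5846, -0.0404, 0.0578]
ee_rot: [0.443, 3.11, -0.0]
force: [-0.3, 0.4, -0.6]
width: 0.008
```

```bash
python3 -c "
from h import *
look('top','t3');look('scene','s3')
a=cv2.imread('pics/t3.png')[100:260,195:385];b=cv2.imread('pics/s3.png')[190:330,180:390]
cv2.imwrite('pics/c3.png',np.hstack([cv2.resize(a,(400,337)),cv2.resize(b,(400,337))]))"
```

```text
tcp(corner mm) (np.float64(-65.8), np.float64(-194.6)) z 0.0578 yawerr 0.0008 F [-0.3  0.4 -0.6] t 4.25
green px [257. 190.] mm (np.float64(-122.3), np.float64(-66.7)) [56. 56.] rel 17.4
tcp(corner mm) (np.float64(-66.2), np.float64(-194.6)) z 0.0577 yawerr 0.0009 F [-0.1 -0.4  0.4] t 4.3
green px [250. 276.] mm (np.float64(-30.9), np.float64(-194.7)) [52. 64.] rel 89.8
green px [309. 240.] mm (np.float64(-114.5), np.float64(-61.3)) [45. 62.] rel 148.6
green px [511.  52.] mm (np.float64(-1154.5), np.float64(1006.6)) [  37. 1262.] rel 146.6
```

View pics/c3.png

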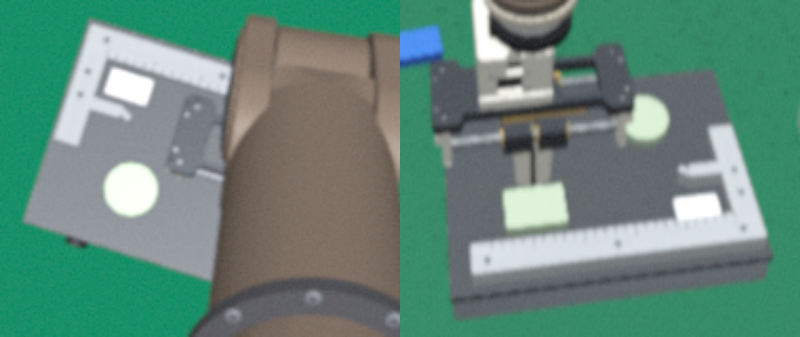

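The scene crop shows the blank ahead of the closed fingers, parallel to the rail and about 15 mm short of it, with nothing else disturbed. I'll close the gap.

Call:
jog_arm(moves=[{"fingers": 1, "xyz": [-0.5, 0, 0], "angular": [0, 0, 0]}, {"fingers": 1, "xyz": [-1.0, 0, 0], "angular": [0, 0, 0]}, {"fingers": 1, "xyz": [-1.4, 0, 0], "angular": [0, 0, 0]}, {"fingers": 1, "xyz": [-1.6, 0, 0], "angular": [0, 0, 0]}, {"fingers": 1, "xyz": [-1.7, 0, 0], "angular": [0, 0, 0]}, {"fingers": 1, "xyz": [-1.8, 0, 0], "angular": [0, 0, 0]}, {"fingers": 1, "xyz": [-1.8, 0, 0], "angular": [0, 0, 0]}])

```text
clock: 5.22
position: [0.599, -0.0445, 0.0574]
ee_rot: [-0.442, -3.105, -0.001]
force: [-9.1, 3.6, 7.8]
width: 0.003
```

```bash
python3 -c "
from h import *
look('scene','s4')"
```

```text
tcp(corner mm) (np.float64(-50.9), np.float64(-194.5)) z 0.0574 yawerr 0.0013 F [-9.1  3.6  7.8] t 5.225
green px [251. 280.] mm (np.float64(-21.4), np.float64(-194.7)) [42. 64.] rel 90.1
green px [310. 239.] mm (np.float64(-114.6), np.float64(-57.7)) [39. 62.] rel 164.0
green px [511.  52.] mm (np.float64(-1151.3), np.float64(1006.3)) [  40. 1267.] rel 146.7
```

Contact with the rail shows at about 10 N, at the TCP position I expected. Now I'll retreat, go over to the -y end and come down there.

Call:
jog_arm(moves=[{"fingers": 1, "xyz": [0.8, 0, 0], "angular": [0, 0, 0]}, {"fingers": 1, "xyz": [1.5, 0, -1.5], "angular": [0, 0, 0]}, {"fingers": 1, "xyz": [1.5, -1, -4], "angular": [0, 0, 0]}, {"fingers": 1, "xyz": [0, -4, -4], "angular": [0, 0, 0]}, {"fingers": 1, "xyz": [-2, -6.6, -4], "angular": [0, 0, 0]}, {"fingers": 1, "xyz": [-2.8, -6.6, -4], "angular": [0, 0, 0]}, {"fingers": 1, "xyz": [-2.8, -6.6, -3], "angular": [0, 0, 0]}, {"fingers": 1, "xyz": [-2.8, -6.6, -1.5], "angular": [0, 0, 0]}, {"fingers": 1, "xyz": [-2.8, -6.6, 0], "angular": [0, 0, 0]}, {"fingers": 1, "xyz": [-2.8, -6.6, 0], "angular": [0, 0, 0]}, {"fingers": 1, "xyz": [-2.8, -6.6, 0], "angular": [0, 0, 0]}])

```text
clock: 6.65
position: [0.6098, -0.1163, 0.0576]
ee_rot: [-0.443, -3.11, 0.0]
force: [0.1, 0.2, -0.2]
width: 0.007
```

```bash
python3 -c "
from h import *
look('scene','s5');look('wrist','w5')
cv2.imwrite('pics/c5.png',cv2.resize(cv2.imread('pics/s5.png')[190:330,180:390],(630,420),interpolation=2))"
```

```text
tcp(corner mm) (np.float64(-20.4), np.float64(-260.5)) z 0.0576 yawerr 0.0011 F [ 0.1  0.2 -0.2] t 6.65
green px [251. 280.] mm (np.float64(-21.0), np.float64(-194.7)) [41. 64.] rel 90.2
green px [307. 239.] mm (np.float64(-116.9), np.float64(-65.7)) [56. 61.] rel 169.1
green px [511.  52.] mm (np.float64(-1152.6), np.float64(1007.2)) [  40. 1259.] rel 146.7
green px [236.  34.] mm (np.float64(-1388.0), np.float64(-97.4)) [ 14. 782.] rel 176.4
tcp(corner mm) (np.float64(-20.1), np.float64(-260.5)) z 0.058 yawerr 0.001 F [-0.3 -1.   0.8] t 6.7
green px [432. 258.] mm (np.float64(-27.1), np.float64(-195.7)) [29. 60.] rel 89.6
```

View pics/c5.png

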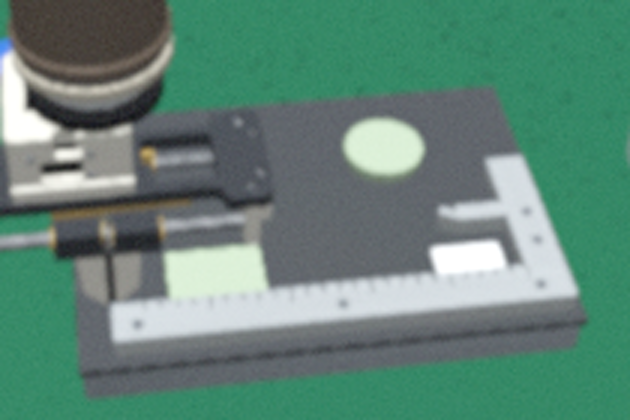

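The crop shows the blank flush along the rail at (215,270), with the fingers behind its -y end at (110,275). I'll push it along the rail.

Call:
jog_arm(moves=[{"fingers": 1, "xyz": [0, 0.8, 0], "angular": [0, 0, 0]}, {"fingers": 1, "xyz": [0, 1.6, 0], "angular": [0, 0, 0]}, {"fingers": 1, "xyz": [0, 2.4, 0], "angular": [0, 0, 0]}, {"fingers": 1, "xyz": [0, 3.2, 0], "angular": [0, 0, 0]}, {"fingers": 1, "xyz": [0, 4, 0], "angular": [0, 0, 0]}, {"fingers": 1, "xyz": [0, 4.8, 0], "angular": [0, 0, 0]}, {"fingers": 1, "xyz": [0, 5.6, 0], "angular": [0, 0, 0]}, {"fingers": 1, "xyz": [0, 6.4, 0], "angular": [0, 0, 0]}, {"fingers": 1, "xyz": [0, 7.2, 0], "angular": [0, 0, 0]}, {"fingers": 1, "xyz": [0, 8, 0], "angular": [0, 0, 0]}, {"fingers": 1, "xyz": [0, 8.6, 0], "angular": [0, 0, 0]}, {"fingers": 1, "xyz": [0, 8.6, 0], "angular": [0, 0, 0]}])

```text
clock: 8.25
position: [0.634, -0.033, 0.0577]
ee_rot: [0.441, 3.11, 0.001]
force: [0.2, -0.1, -0.7]
width: 0.006
```

```bash
python3 -c "
from h import *
look('scene','s6')
cv2.imwrite('pics/c6.png',cv2.resize(cv2.imread('pics/s6.png')[190:330,180:390],(630,420),interpolation=2))"
```

```text
tcp(corner mm) (np.float64(-20.5), np.float64(-173.7)) z 0.0577 yawerr 0.0019 F [ 0.2 -0.1 -0.7] t 8.25
green px [286. 277.] mm (np.float64(-21.4), np.float64(-131.8)) [42. 65.] rel 89.1
green px [511.  52.] mm (np.float64(-1150.1), np.float64(1005.8)) [  41. 1265.] rel 146.7
```

View pics/c6.png

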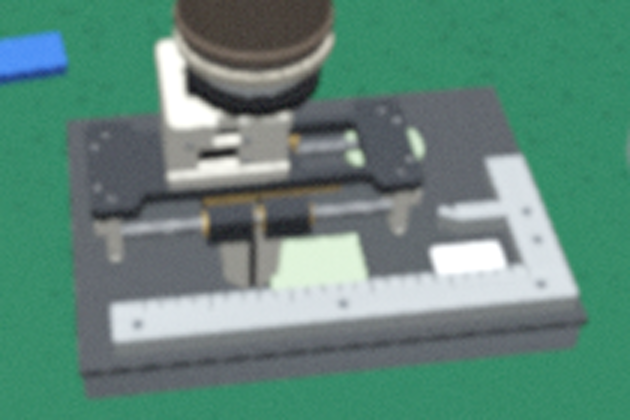

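Call:
jog_arm(moves=[{"fingers": 1, "xyz": [0, 0.8, 0], "angular": [0, 0, 0]}, {"fingers": 1, "xyz": [0, 1.6, 0], "angular": [0, 0, 0]}, {"fingers": 1, "xyz": [0, 2.4, 0], "angular": [0, 0, 0]}, {"fingers": 1, "xyz": [0, 3.2, 0], "angular": [0, 0, 0]}, {"fingers": 1, "xyz": [0, 4, 0], "angular": [0, 0, 0]}, {"fingers": 1, "xyz": [0, 4.8, 0], "angular": [0, 0, 0]}, {"fingers": 1, "xyz": [0, 5.6, 0], "angular": [0, 0, 0]}, {"fingers": 1, "xyz": [0, 6.4, 0], "angular": [0, 0, 0]}, {"fingers": 1, "xyz": [0, 6.4, 0], "angular": [0, 0, 0]}])

```text
clock: 9.43
position: [0.6519, 0.0287, 0.0577]
ee_rot: [0.441, 3.11, 0.001]
force: [0.7, -1.1, -0.7]
width: 0.005
```

```bash
python3 -c "
from h import *
look('scene','s7')
cv2.imwrite('pics/c7.png',cv2.resize(cv2.imread('pics/s7.png')[190:330,180:390],(630,420),interpolation=2))"
```

```text
tcp(corner mm) (np.float64(-20.6), np.float64(-109.4)) z 0.0577 yawerr 0.0022 F [ 0.7 -1.1 -0.7] t 9.425
green px [319. 274.] mm (np.float64(-21.1), np.float64(-66.4)) [43. 64.] rel 89.1
green px [511.  52.] mm (np.float64(-1152.4), np.float64(1007.5)) [  40. 1259.] rel 146.6
green px [233.  44.] mm (np.float64(-1352.5), np.float64(-100.8)) [ 89. 849.] rel 170.3
```

View pics/c7.png

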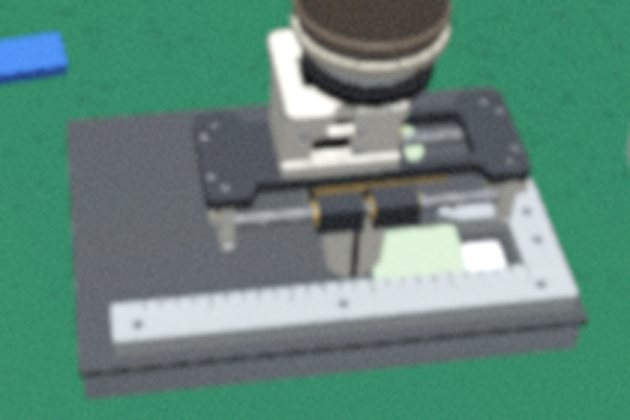

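The blank is still on the rail and entering the pocket. About 36 mm remain, so I'll push on gently until it stops.

Call:
jog_arm(moves=[{"fingers": 1, "xyz": [0, 0.7, 0], "angular": [0, 0, 0]}, {"fingers": 1, "xyz": [0, 1.4, 0], "angular": [0, 0, 0]}, {"fingers": 1, "xyz": [0, 2.1, 0], "angular": [0, 0, 0]}, {"fingers": 1, "xyz": [0, 2.7, 0], "angular": [0, 0, 0]}, {"fingers": 1, "xyz": [0, 3.2, 0], "angular": [0, 0, 0]}, {"fingers": 1, "xyz": [0, 3.5, 0], "angular": [0, 0, 0]}, {"fingers": 1, "xyz": [0, 3.7, 0], "angular": [0, 0, 0]}, {"fingers": 1, "xyz": [0, 3.8, 0], "angular": [0, 0, 0]}, {"fingers": 1, "xyz": [0, 3.8, 0], "angular": [0, 0, 0]}])

```text
clock: 10.6
position: [0.6623, 0.064, 0.0577]
ee_rot: [0.443, 3.11, 0.0]
force: [-0.1, -0.8, -0.2]
width: 0.005
```

```bash
python3 -c "
from h import *
look('scene','s8')"
```

```text
tcp(corner mm) (np.float64(-20.5), np.float64(-72.6)) z 0.0577 yawerr 0.0008 F [-0.1 -0.8 -0.2] t 10.6
green px [337. 272.] mm (np.float64(-21.1), np.float64(-31.7)) [43. 64.] rel 90.9
green px [511.  52.] mm (np.float64(-1152.6), np.float64(1007.2)) [  40. 1259.] rel 146.7
green px [233.  44.] mm (np.float64(-1352.6), np.float64(-101.6)) [ 87. 849.] rel 170.3
```

No stop force yet. I'll go on a few millimetres.

Call:
jog_arm(moves=[{"fingers": 1, "xyz": [0, 0.2, 0], "angular": [0, 0, 0]}, {"fingers": 1, "xyz": [0, 0.3, 0], "angular": [0, 0, 0]}, {"fingers": 1, "xyz": [0, 0.4, 0], "angular": [0, 0, 0]}, {"fingers": 1, "xyz": [0, 0.4, 0], "angular": [0, 0, 0]}])

```text
clock: 11.15
position: [0.6625, 0.0648, 0.0576]
ee_rot: [-0.446, -3.108, 0.005]
force: [-4.0, -7.3, 2.7]
width: 0.003
```

Call:
jog_arm(moves=[{"fingers": 1, "xyz": [0, -1, 0], "angular": [0, 0, 0]}, {"fingers": 1, "xyz": [0, -2.5, 0], "angular": [0, 0, 0]}, {"fingers": 1, "xyz": [0, -3, -3], "angular": [0, 0, 0]}, {"fingers": 1, "xyz": [0, -3, -8], "angular": [0, 0, 0]}, {"fingers": 1, "xyz": [-2, -3, -13], "angular": [0, 0, 0]}, {"fingers": 1, "xyz": [-5, -3, -18], "angular": [0, 0, 0]}, {"fingers": 1, "xyz": [-8, -3, -19], "angular": [0, 0, 0]}, {"fingers": 1, "xyz": [-8, -3, -19], "angular": [0, 0, 0]}, {"fingers": 1, "xyz": [-8, -3, -19], "angular": [0, 0, 0]}])

```text
clock: 12.28
position: [0.7309, 0.0164, 0.2467]
ee_rot: [-0.443, -3.108, 0.0]
force: [-0.5, -0.2, -0.5]
width: 0.004
```

```bash
python3 -c "
from h import *
look('wrist','w9');look('scene','s9');look('top','t9')
cv2.imwrite('pics/c9.png',np.hstack([cv2.resize(cv2.imread('pics/w9.png')[50:350,150:550],(480,360)),cv2.resize(cv2.imread('pics/s9.png')[200:320,290:390],(300,360))]))"
```

```text
tcp(corner mm) (np.float64(58.7), np.float64(-99.1)) z 0.2467 yawerr 0.0005 F [-0.5 -0.2 -0.5] t 12.275
green px [356.  99.] mm (np.float64(-21.3), np.float64(-31.6)) [40. 61.] rel 90.1
green px [550.  10.] mm (np.float64(-92.0), np.float64(124.2)) [11. 28.] rel 49.8
tcp(corner mm) (np.float64(58.4), np.float64(-98.7)) z 0.2467 yawerr 0.001 F [ 0.  -0.  -0.9] t 12.325
green px [335. 271.] mm (np.float64(-20.8), np.float64(-32.0)) [42. 63.] rel 87.8
green px [307. 239.] mm (np.float64(-116.3), np.float64(-68.1)) [55. 61.] rel 27.5
green px [511.  51.] mm (np.float64(-1152.4), np.float64(1007.5)) [  40. 1259.] rel 146.6
green px [233.  44.] mm (np.float64(-1352.6), np.float64(-101.6)) [ 87. 849.] rel 170.3
tcp(corner mm) (np.float64(58.4), np.float64(-98.6)) z 0.2468 yawerr 0.0012 F [-0.2  0.3  0.8] t 12.375
```

View pics/c9.png

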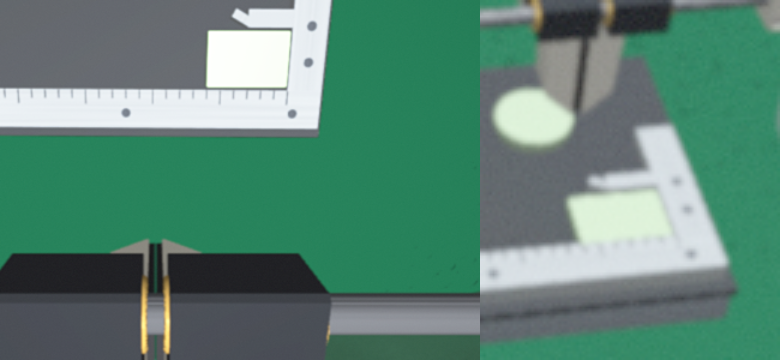

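The blank at wrist pixel (356,99) sits in the corner, its long side on the rail. A thin dark line shows at the stop, so I'll measure both gaps.

```bash
python3 -c "
from h import *
im=cv2.imread('pics/w9.png').astype(int); s=arm.observe(); c=cam('wrist',s)
print('mm/px',[np.linalg.norm(ray(c,(356,99),.05)-ray(c,(366,99),.05))*100])
for v in (80,95,110,120): print('stop',v,im[v,384:400].mean(1).round().astype(int))
for u in (330,350,365,380): print('rail',u,im[115:132,u].mean(1).round().astype(int), im[60:82,u].mean(1).round().astype(int))
# corner from rail top/stop top inner edges is where dark lines end
cv2.imwrite('pics/c10.png',cv2.resize(cv2.imread('pics/w9.png')[50:140,300:420],(800,600),interpolation=0))"
```

```text
mm/px [np.float64(0.8734741749402425)]
stop 80 [251 251 251 251 251 252 253 243 175 193 239 243 240 238 238 238]
stop 95 [251 251 251 251 252 251 234 170 208 240 243 240 239 239 238 238]
stop 110 [250 250 250 251 250 229 179 224 242 242 240 240 239 238 237 238]
stop 120 [252 252 253 253 236 182 219 242 243 241 240 240 238 238 238 239]
rail 330 [253 253 253 253 253 255 255 229 128 144 223 241 241 241 242 243 243] [106 108 108 107 108 107 106 107 106 106 107 109 107 104 106 179 253 255
 254 254 254 254]
rail 350 [252 252 252 252 253 254 254 230 129 136 212 239 240 240 241 241 242] [239 239 237 236 236 237 239 227 162 106  95 105 107 105 106 178 252 255
 254 253 253 253]
rail 365 [252 252 252 252 252 253 254 232 131 128 201 236 235 233 233 231 229] [239 238 238 238 238 238 238 238 238 238 239 239 221 130  95 174 250 255
 253 252 252 252]
rail 380 [250 251 251 251 251 252 253 229 131 121 192 239 243 242 242 243 243] [238 237 237 238 238 237 237 238 238 238 240 240 227 137  99 168 248 254
 252 252 251 251]
```

View pics/c10.png

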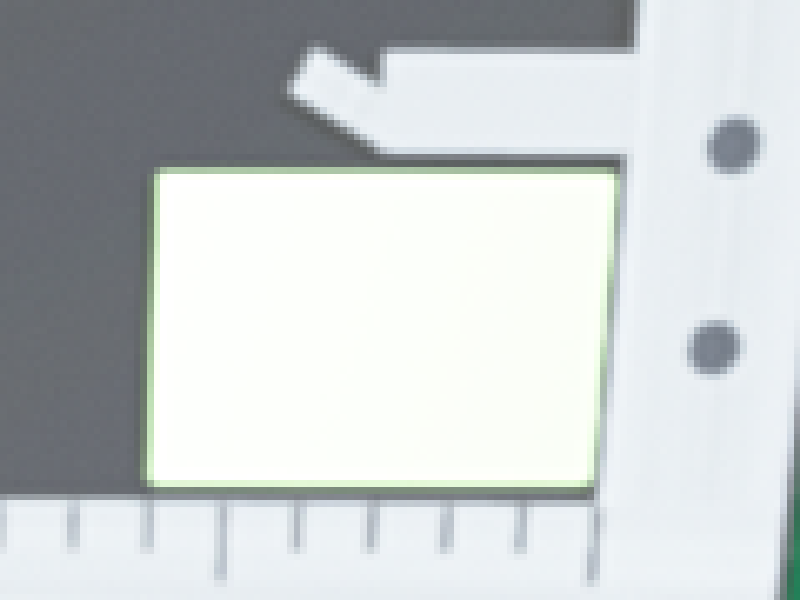

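Measured gaps: stop about 0.6 mm, rail about 1.9 mm, guide about 2.0 mm. That is inside the limit but marginal at the rail. I'll nudge the exposed part of the blank's -x side, clear of the guide's mouth, against the rail.

Call:
jog_arm(moves=[{"fingers": 1, "xyz": [4, 1.5, 0], "angular": [0, 0, 0]}, {"fingers": 1, "xyz": [8, 3, 3], "angular": [0, 0, 0]}, {"fingers": 1, "xyz": [12, 3.8, 7], "angular": [0, 0, 0]}, {"fingers": 1, "xyz": [12, 3.8, 11], "angular": [0, 0, 0]}, {"fingers": 1, "xyz": [12, 3.8, 13], "angular": [0, 0, 0]}, {"fingers": 1, "xyz": [12, 3.8, 15], "angular": [0, 0, 0]}, {"fingers": 1, "xyz": [12, 3.8, 15], "angular": [0, 0, 0]}, {"fingers": 1, "xyz": [12, 3.8, 15], "angular": [0, 0, 0]}])

```text
clock: 13.42
position: [0.6274, 0.0869, 0.0985]
ee_rot: [0.443, 3.11, 0.0]
force: [0.1, -0.1, 0.2]
width: 0.001
```

```bash
python3 -c "
from h import *
print(*tool(arm.observe()))"
```

```text
tcp(corner mm) (np.float64(-60.4), np.float64(-60.5)) z 0.0985 yawerr 0.001 F [ 0.1 -0.1  0.2] t 13.425
```

Call:
jog_arm(moves=[{"fingers": 1, "xyz": [0.2, 0, 2], "angular": [0, 0, 0]}, {"fingers": 1, "xyz": [0.2, 0, 4.1], "angular": [0, 0, 0]}, {"fingers": 1, "xyz": [0.2, 0, 4.1], "angular": [0, 0, 0]}, {"fingers": 1, "xyz": [-0.3, 0, 4.1], "angular": [0, 0, 0]}, {"fingers": 1, "xyz": [-0.7, 0, 4.1], "angular": [0, 0, 0]}, {"fingers": 1, "xyz": [-0.9, 0, 4.1], "angular": [0, 0, 0]}, {"fingers": 1, "xyz": [-1.1, 0, 4.1], "angular": [0, 0, 0]}, {"fingers": 1, "xyz": [-1.2, 0, 4.1], "angular": [0, 0, 0]}, {"fingers": 1, "xyz": [-1.3, 0, 4.1], "angular": [0, 0, 0]}, {"fingers": 1, "xyz": [-1.3, 0, 4.1], "angular": [0, 0, 0]}])

```text
clock: 14.68
position: [0.6374, 0.0838, 0.0565]
ee_rot: [-0.441, -3.106, 0.0]
force: [-9.5, 0.9, 8.0]
width: 0.003
```

```bash
python3 -c "
from h import *
print(*tool(arm.observe()))"
```

```text
tcp(corner mm) (np.float64(-50.0), np.float64(-60.6)) z 0.0565 yawerr 0.0017 F [-9.5  0.9  8. ] t 14.675
```

Call:
jog_arm(moves=[{"fingers": 1, "xyz": [0.6, 0, 0], "angular": [0, 0, 0]}, {"fingers": 1, "xyz": [1.3, -0.3, 0], "angular": [0, 0, 0]}, {"fingers": 1, "xyz": [1.3, -0.5, -3], "angular": [0, 0, 0]}, {"fingers": 1, "xyz": [1.3, -1, -8], "angular": [0, 0, 0]}, {"fingers": 1, "xyz": [-2, -3, -12], "angular": [0, 0, 0]}, {"fingers": 1, "xyz": [-6, -3.8, -16], "angular": [0, 0, 0]}, {"fingers": 1, "xyz": [-10.6, -3.8, -19], "angular": [0, 0, 0]}, {"fingers": 1, "xyz": [-10.6, -3.8, -19], "angular": [0, 0, 0]}, {"fingers": 1, "xyz": [-10.6, -3.8, -19], "angular": [0, 0, 0]}])

```text
clock: 15.8
position: [0.73, 0.0172, 0.2456]
ee_rot: [-0.443, -3.109, 0.0]
force: [-0.4, 0.1, 0.4]
width: 0.003
```

```bash
python3 -c "
from h import *
look('wrist','w11');look('scene','s11')
im=cv2.imread('pics/w11.png').astype(int)
for v in (80,95,110,120): print('stop',v,im[v,384:400].mean(1).round().astype(int))
for u in (320,335,350,365,380): print('rail',u,im[115:132,u].mean(1).round().astype(int))
cv2.imwrite('pics/c11.png',cv2.resize(cv2.imread('pics/w11.png')[50:140,300:420],(800,600),interpolation=0))"
```

```text
tcp(corner mm) (np.float64(57.6), np.float64(-98.6)) z 0.2456 yawerr 0.0008 F [-0.4  0.1  0.4] t 15.8
green px [355. 101.] mm (np.float64(-20.7), np.float64(-31.8)) [41. 61.] rel 91.6
green px [549.  11.] mm (np.float64(-92.1), np.float64(123.8)) [11. 28.] rel 42.5
tcp(corner mm) (np.float64(57.0), np.float64(-98.4)) z 0.2454 yawerr 0.0013 F [-0.3  0.4  0.6] t 15.85
green px [335. 272.] mm (np.float64(-20.7), np.float64(-32.2)) [42. 64.] rel 90.6
green px [307. 239.] mm (np.float64(-116.9), np.float64(-68.1)) [55. 60.] rel 24.9
green px [511.  52.] mm (np.float64(-1150.3), np.float64(1005.6)) [  40. 1265.] rel 146.7
green px [233.  44.] mm (np.float64(-1352.6), np.float64(-101.6)) [ 87. 849.] rel 170.3
stop 80 [251 252 251 251 252 253 235 128 118 199 242 243 240 238 238 238]
stop 95 [251 251 251 252 253 242 150 146 220 243 243 240 239 238 239 238]
stop 110 [250 251 251 252 245 182 173 231 244 242 239 240 239 238 238 239]
stop 120 [250 251 251 250 228 177 223 242 242 241 240 240 238 238 238 238]
rail 320 [108 109 108 110 110 109 111 111 108 110 141 201 230 231 230 229 228]
rail 335 [253 253 253 253 253 253 253 253 254 251 216 212 236 242 242 242 243]
rail 350 [252 252 252 252 252 252 252 253 254 242 165 188 236 241 240 241 241]
rail 365 [252 252 252 251 252 252 252 253 252 213 140 182 229 231 227 225 224]
rail 380 [250 251 251 250 250 251 251 252 246 169 120 181 240 243 242 241 242]
```

View pics/c11.png

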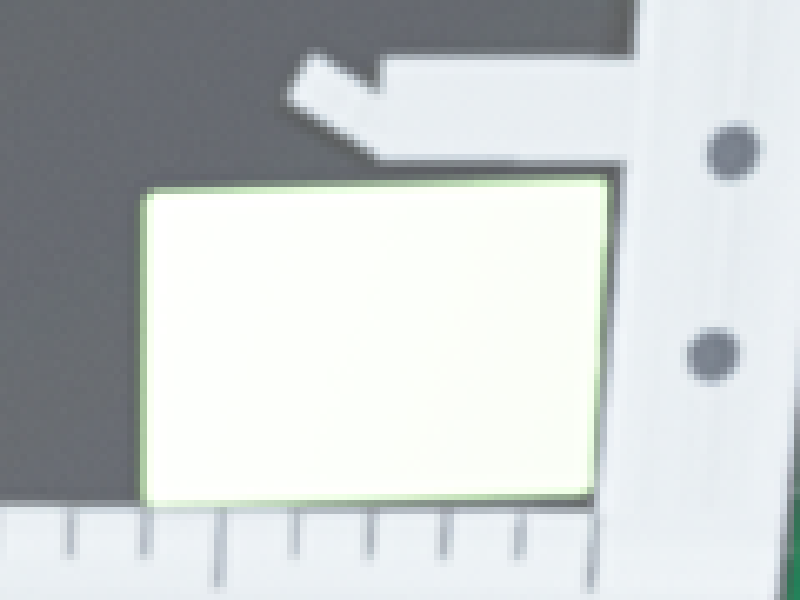

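Wrist crop, with the corner at about (595,505): the trailing end touches the rail and the leading end stands about 1.5 mm off it (1.6°, 0.03 rad). The middle gap to the rail is about 0.8 mm, and the stop gap is about 1 mm or less. All of this is well inside the limits and the hand is clear, so I'm handing in.

```bash
python3 -c "
from cell import job; print(job.sign_off())"
```

```text
the job is handed in; nothing more can be done
None
```

The blank is in the pocket over the lit window, within tolerance by my last measurements but not perfectly flush. I pushed it flat against the rail with the closed fingertips, then slid it along the rail to the end stop. I finished with one nudge against the rail, then raised the hand clear and handed in at about 16 s.

- **First pass:** the blank ended about 1.9 mm from the rail. That was inside the 2.5 mm limit but marginal, so I added the nudge.
- **After the nudge:** the gap at the middle of the rail side is about 0.8 mm, and about 1 mm at the stop. It turned the blank slightly, to about 0.03 rad against a limit of 0.06. The trailing end touches the rail and the leading end stands about 1.5 mm off.
- **Disagreement:** the position in the box frame came out as x -20.7, y -31.8 mm from the corner with the wrist camera, and y -32.2 with the scene camera. That puts it about 2 mm short of the stop, where the directly measured gap is 1 mm or less. The calibration is only good to about 2 mm, so I trusted the direct gap.
- **Bystanders:** the disc's measured position did not change noticeably. I did not re-measure the torch and bottle, but the hand stayed clear of both. Contact forces stayed around 10–13 N.

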